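# Slide a shock absorber home in the spring press and shut the gate

### The arm

A 7-joint arm with a two-finger parallel gripper is mounted at the origin on the work surface. World frame = base frame: x ahead of the robot, y to its left, z up, the work surface at z = 0. Lengths are in m, angles in rad, forces in N, time in s.
With the tool pointing down it reaches from about 0.4 to 0.85 m from the base axis. Payload 10.4 kg.
Tool frame: the origin (TCP) lies between the finger pads; the fingertips stand ahead of it and the grasp point (between the pads) lies 3 mm ahead of it (r.tips_ahead is the z of the fingertips in the tool frame, in m); z points along the fingers, y is the line along which they close (so a half turn about z gives the same grasp; the last joint's range is limited). The gripper opens to 87 mm and grips with 3 to 60 N. Pads are 19 mm wide; open, the fingers measure 117 mm over their backs; the gripper's body (75 mm by 190 mm) begins 51 mm behind the grasp point.
Start: joints at [-1.131, 0.332, -0.065, 1.46, 0.022, 1.35, -0.088], TCP at [0.279, 0.559, 0.245] pointing down, gripper open.
Joint ranges: [-2.6, 2.6], [-0.5, 2.12], [-1.47, 1.34], [0.16, 2.42], [-1.27, 4.41], [0.06, 2.06], [-2.6, 2.6]. Speed limits (rad/s): [2.22, 2.22, 2.79, 2.79, 3.14, 3.14, 3.14].

### API

Orientations are given as a unit quaternion [x, y, z, w].
In Python, from bench import telemetry, camera, get_calibration, r gives the robot as it stands.
- The arm moves only by the tool drive_tool, never from a script. Its argument "series" is one flat list of numbers, 7 for each row, row after row: the turn, a rotation vector about the tool's x, y, z in units of 5 degrees (1.0 is 5 degrees), then the shift along the tool's x, y, z in units of 40 mm (1.0 is 40 mm), then the opening, from -1 (shut) to 1 (fully open). A call has 1 to 10 rows; each row is the pose to reach, as a shift and turn from the pose commanded when the call began, along the tool's axes at that moment; what a row does not reach only later rows make up. A row lasts 1/12 s, in which the tool goes at most 41.7 mm and 7.16 degrees, less where a joint would pass 70% of its speed; a pose out of reach is approached as far as the arm can. A call with a gripper value outside its range is refused whole. The fingers move at their own pace and stop on an object; "grip_force" is the grip in N (left out, the last holds). Time passes only in rows, so rows that repeat a pose let the fingers close. It gives the time, the measured TCP pose, the force, the opening and the grip force at its end, in the units of the state.
- telemetry.read_state(): the state, without advancing time (a new reading comes with each control period).
- camera(name): name is "scene" or "top" or "wrist"; returns the picture (384x512x3 uint8, red, green, blue); there is no depth.
- get_calibration(name): a dict with "fovy" (degrees; the focal length in pixels is half the picture's height over the tangent of half this angle, whatever the lens; pixels are square), "cx", "cy" (the principal point, pixels), "xyz" and "rotation" of the camera in the world. Camera axes: x right, y up, looking along -z (the intrinsics and any distortion apply to the point x, -y, -z); pixel columns grow to the right and rows downward; lengths in m; the calibration is good to about 2 mm. The wrist camera is an equidistant fisheye: a pixel r from the principal point sees the ray r / f radians off the axis. A picture is of the moment at which its call begins: read the wrist's pose just before it. get_calibration takes no time and is no camera call; for the wrist camera it gives the pose at the moment of the call.
- r.close_job(): hands the job in; it is judged then, once.
The state is a dict: "time": time; "joint_positions": joint angles; "joint_vel": joint speeds; "joint_torque": joint torques, N m; "ee_pos": TCP position; "eef_rot": TCP orientation; "ft_force": force on the tool from outside, world axes, zero at the start; "torque": the same for the moment, N m; "width": finger opening in m; "grip_force": force on a finger pad.
Only numpy, scipy, OpenCV 4.12 (cv2) and the standard library are available. Lean on these libraries where they do the work, as an engineer would, in place of code of your own. Each camera call takes 0.05 s, during which the arm holds its last target. There are 200 camera calls.

### The job

Load the bench spring press: gently push the red-spring shock absorber along the press's base plate, low down on its white foot cup so that it slides upright and does not tip, until the cup is fully home in the horseshoe seat under the press screw; then push the yellow gate fully shut across the front of the cup. Only push with the fingers: the shock absorber must never be lifted or tipped, and the other things standing about are to be left where they are.

Things in the scene. Friction and masses are not known exactly. Their poses are not given: they have to be found in the camera images.
- shock: red-spring shock absorber, 0.6-1 kg, standing loose on the base plate, 253 mm tall: white nylon foot cup (60 mm diameter, 30 mm high), silver body (35 mm) up to 60 mm, rings and red spring (49 mm) up to 193 mm, rod, clevis. Origin: centre of the cup's underside; z up its axis; its turn about z is free. Friction on the plate 0.5-0.7: pushed on the cup it slides, above about 35 mm it may tip.
- press: fixed spring press. Origin: at the bench top under the seat's centre; x points level from the open front into the press (the way in), y to its left. Black base plate 10 mm thick, 215 mm to the front, 95 mm to the back, 165 mm to each side. Posts at x 10, y +-130 mm, up to 42 mm in diameter, 500 mm tall. Crosshead and screw end 308 mm above the bench; the shock absorber passes below.
- seat (a point): centre of the aluminium horseshoe seat, on the base plate's top (10 mm above the bench), axes as the press. Its wall is 22 mm high, 13 mm thick; inside, a half circle of 32 mm radius about this point (2 mm more than the cup), open to the front (-x), with flared ends reaching 15 mm in front of this point. Fully home, the cup's centre is on this point to within a few mm.
- gate (a joint): angle a of the yellow gate, rad: 0 = fully shut, at its stop; up to 2.5 = wide open. It points along (-sin a, -cos a) in the press's x, y: shut, to the right (-y) across the front of the seat; at 1.57 to the front; beyond, front and left. It turns about a vertical pin with light friction (0.05 N m), stays where left, and cannot shut while the cup stands out of the seat.
- gate_hinge (a point): the hinge axis of the gate, 40.5 mm in front of and 54 mm to the left of the seat's centre, at the middle of the gate's height (25.5 mm above the bench).
- gate_end (a point): centre of the gate's round free end, 76 mm from the hinge axis, at the middle of the gate's height. The gate is a yellow bar 14 mm wide and 18 mm high, from 16.5 to 34.5 mm above the bench; shut, its back face is 33.5 mm in front of the seat's centre, 3.5 mm clear of a seated cup.
- blue_shock: bystander: a blue-spring shock absorber of the same size on a black foot cup, standing on the bench right of the press. Origin: centre of its underside.
- spare_spring: bystander: a yellow coil spring standing on end on the bench left of the press, 57 mm in diameter, 128 mm tall. Origin: centre of its underside.
- oil_bottle: bystander: a grey oil bottle with a red cap, 76 mm in diameter, 235 mm tall, standing on the bench behind the press. Origin: centre of its underside.
- screwdriver: bystander: a black-handled screwdriver standing on the butt of its handle, blade up, left of the press; handle 33 mm in diameter, 194 mm tall in all. Origin: centre of its underside.
- wrench: bystander: a steel wrench 190 mm long, lying flat on the bench to the robot's right. Origin: its middle, on the bench.

How it is judged:
On the way, in this order (a step that is already met when the one before it is completed fails the run):
1. the shock absorber stands home in the seat, to within 5 mm (horizontal distance between shock and seat below 0.005 m and angle between shock's own z axis and vertical below 0.05 rad), for 0.1 s.
2. the gate is shut (value of joint gate below 0.1 rad), for 0.1 s.
At the end, for the whole second after the job is handed in: The shock absorber stands upright (within 0.05 rad) and at rest on the base plate with its cup's centre within 5 mm of the seat's centre, and the gate is shut (within 0.1 rad of its stop) and at rest (all of step 1 and z of shock in the frame of seat below 0.003 m and value of joint gate below 0.1 rad and linear speed of shock below 0.01 m/s and velocity of joint gate below 0.05 rad/s); the robot touches nothing.
It fails at once if the shock absorber is tipped by more than 0.15 rad (angle between shock's own z axis and vertical above 0.15 rad).
It fails at once if the shock absorber is lifted more than 6 mm off the base plate (z of shock in the frame of seat above 0.006 m).
It fails at once if the shock absorber is rammed or gripped hard (fingers press on it with more than 40 N) (contact force between the fingers and shock above 40 N).
It fails at once if a bystander (blue-spring shock absorber, spare spring, oil bottle, screwdriver, wrench) is moved by more than 20 mm or knocked over (distance of any of blue_shock, spare_spring, oil_bottle, screwdriver, wrench from where it was at the start of the episode above 0.02 m or angle between any of blue_shock, spare_spring, oil_bottle, screwdriver, wrench's own z axis and vertical above 0.3 rad).
It also fails if it takes over 64 s, if anything falls off the work surface, if the arm or the gripper's body presses on something with over 40 N, if the wrist force passes 120 N, or if a joint passes its speed limit or range.

## Working session

There is one attempt and no reset: what is moved stays moved. The work goes in short steps, Python scripts to look and compute and a tool call to move; the robot and the scene stay as the last step left them, time stands still between calls to the robot, and variables do not carry over. Pictures are saved under pics/ and viewed, at most 12 in all, crops included, and the job is handed in when it is done.

Besides the shell and the picture viewer there is one more tool, called after "Call:" as a command line: name --argument value ..., lists and objects as JSON in quotes. drive_tool: Moves the arm, as the interface text tells. Its arguments: {"type":"object","properties":{"series":{"type":"array"},"grip_force":{"type":"number"}},"required":["series"]}

```bash
mkdir -p pics; ls; python3 - <<'E'
from bench import telemetry, camera, get_calibration, r
import cv2
s=telemetry.read_state();print(s['time'],s['ee_pos'],s['eef_rot'],s['width'],r.tips_ahead)
for n in ('scene','top'):
    print(n,get_calibration(n)); cv2.imwrite(f'pics/{n}0.png',camera(n)[:,:,::-1])
E
```

```text
pics
0.0 [0.27887477 0.55891924 0.24374815] [ 2.29318558e-01  9.73351151e-01 -7.20880595e-04 -1.24932520e-04] 0.08696267665263473 0.022
scene {'fovy': 48.861623739606706, 'cx': 259.1779488543768, 'cy': 194.44515217466122, 'xyz': array([1.30961743, 0.893247  , 0.93194376]), 'rotation': array([0.15658137, 0.41586416, 0.84117229, 0.30816953])}
top {'fovy': 50.27982502938542, 'cx': 251.97293794415185, 'cy': 191.18011480220088, 'xyz': array([0.4468925 , 0.02326697, 1.43147017]), 'rotation': array([ 0.03904346, -0.03505871, -0.70039337,  0.71182556])}
```

View pics/scene0.png

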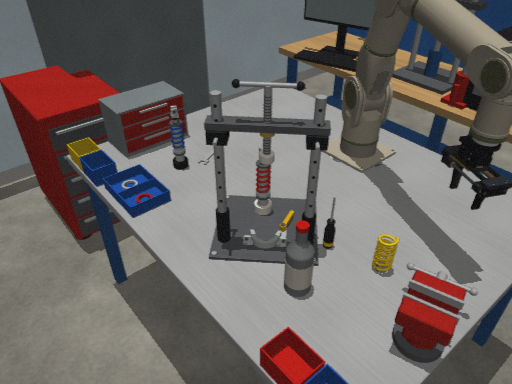

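View pics/top0.png

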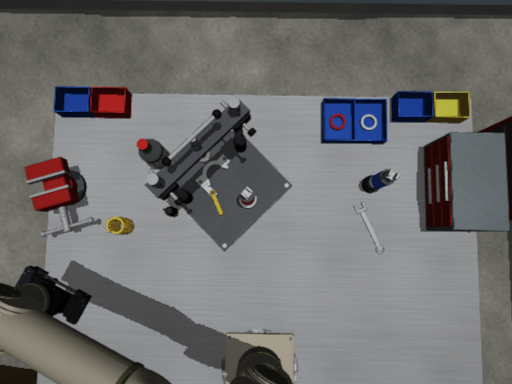

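The scene view shows the shock at about (263,207), with the seat at (265,240) and the yellow gate at (287,220). In the top view, the plate's front corners are near (290,184) and (225,248), the shock's cup is at (248,200) and the gate is at (216,202). I'll zoom in.

```bash
cat > h.py <<'E'
import numpy as np
from scipy.spatial.transform import Rotation as R
from bench import telemetry, camera, get_calibration, r
def ray(n,u,v,c=None):
    c=c or get_calibration(n); f=192/np.tan(np.radians(c['fovy'])/2)
    d=np.array([(u-c['cx'])/f,-(v-c['cy'])/f,-1.])
    return c['xyz'],R.from_quat(c['rotation']).apply(d)
def plane(n,u,v,z):
    o,d=ray(n,u,v); return (o+d*(z-o[2])/d[2]).round(4)
def proj(n,p):
    c=get_calibration(n); f=192/np.tan(np.radians(c['fovy'])/2)
    q=R.from_quat(c['rotation']).inv().apply(np.array(p)-c['xyz']); return (c['cx']-f*q[...,0]/q[...,2],c['cy']+f*q[...,1]/q[...,2])
E
python3 - <<'E'
import cv2
t=cv2.imread('pics/top0.png')[92:256,138:298]; s=cv2.imread('pics/scene0.png')[170:270,200:345]
cv2.imwrite('pics/topc.png',cv2.resize(t,None,fx=3.6,fy=3.6,interpolation=cv2.INTER_CUBIC))
cv2.imwrite('pics/scc.png',cv2.resize(s,None,fx=5,fy=5,interpolation=cv2.INTER_CUBIC))
E
```

```text
(no output)
```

View pics/topc.png

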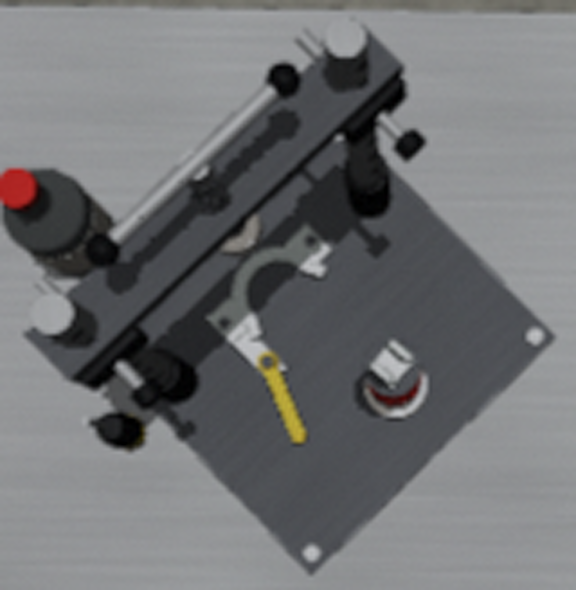

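View pics/scc.png

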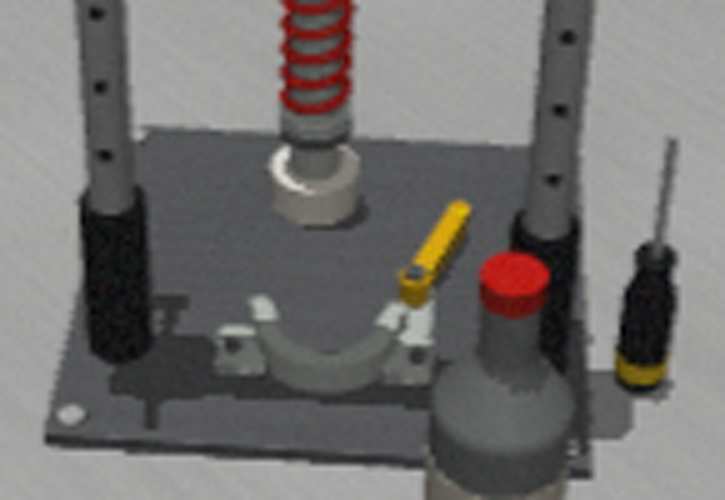

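```bash
cat > m.py <<'E'
from h import *
T=lambda u,v:((u+.5)/3.6-.5+138,(v+.5)/3.6-.5+92)
S=lambda u,v:((u+.5)/5-.5+200,(v+.5)/5-.5+170)
c1=plane('top',*T(554,337),.01);c2=plane('top',*T(312,574),.01)
print('corners R,L',c1,c2,np.linalg.norm(c1-c2))
y=(c2-c1)[:2];y/=np.linalg.norm(y);x=np.array([y[1],-y[0]])
print('yaw',np.degrees(np.arctan2(x[1],x[0])))
seat=(c1+c2)[:2]/2+.215*x;print('seat from front edge',seat)
h=plane('top',*T(268,361),.0355)[:2];print('hinge',h,'seat from hinge',h+.0405*x-.054*y)
h2=plane('scene',*S(414,272),.0355)[:2];print('hinge sc',h2,'seat',h2+.0405*x-.054*y)
for n,p in (('top',T(299,437)),('scene',S(462,208))):
    e=plane(n,*p,.0345)[:2];d=e-h;print('gate end',e,'a',np.arctan2(-d@x,-d@y),np.linalg.norm(d))
for p in (plane('top',*T(394,387),.04),plane('scene',*S(315.5,173),.04)):print('cup',p,'in press',(p[:2]-seat)@x,(p[:2]-seat)@y)
for n,M,k,o in(('top',T,3.6,(138,92)),('scene',S,5,(200,170))):
    q=proj(n,np.r_[seat,.01]);print(n,'seat px crop',(np.array(q)-o)*k)
for nm,q in(('screwdriver',plane('scene',*S(641,378),.0)),('bottle',plane('top',*T(18,188),.235)),('blue',plane('scene',180,165,0)),('spring',plane('scene',384,265,0))):print(nm,q,(q[:2]-seat)@x,(q[:2]-seat)@y)
E
python3 m.py
```

```text
corners R,L [ 0.6195 -0.1055  0.01  ] [0.3876 0.1243 0.01  ] 0.32647457787705314
yaw 45.26060278807143
seat from front edge [0.65488491 0.16211786]
hinge [0.589  0.1692] seat from hinge [0.65586432 0.15995809]
hinge sc [0.5842 0.167 ] seat [0.65106432 0.15775809]
gate end [0.5171 0.1379] a 1.9501579070121378 0.07841747254279492
gate end [0.5147 0.1393] a 1.9781497782166602 0.08009057372749921
cup [0.5657 0.0486 0.04  ] in press -0.14340928028153585 -0.01655389229735137
cup [0.5697 0.0534 0.04  ] in press -0.13718423203056498 -0.016016515080598925
top seat px crop [278.41029667 295.31057374]
scene seat px crop [323.42023573 343.86193733]
screwdriver [0.5147 0.3043 0.    ] 0.002320382068826485 0.19965516281193257
bottle [0.7094 0.3592 0.235 ] 0.1783627874950887 0.09999989957041823
blue [ 0.6259 -0.3872  0.    ] -0.4105910638287043 -0.3660672318719003
spring [0.4488 0.4702 0.    ] 0.0737758385754131 0.36323920156704864
```

```bash
cat > go.py <<'E'
from h import *
import sys
SEAT=np.array([.6545,.1605]); YAW=np.radians(45.2)
PX=np.array([np.cos(YAW),np.sin(YAW)]);PY=np.array([-PX[1],PX[0]])
def Rt(tilt): # tool x along press x, y along -press y, z down, leaned forward by tilt deg
    return R.from_matrix(np.array([np.r_[PX,0],np.r_[-PY,0],[0,0,-1]]).T)*R.from_euler('y',tilt,degrees=True)
def press(p): return np.array([(p[:2]-SEAT)@PX,(p[:2]-SEAT)@PY,p[2]])
def now():
    s=telemetry.read_state();R0=R.from_quat(s['eef_rot']);return s,R0,s['ee_pos']+R0.apply([0,0,.022])
def rel(x,y,z,tilt,R0=None,t0=None):  # tip centre wanted, press coords -> row numbers
    if R0 is None: s,R0,_=now();t0=s['ee_pos']
    R1=Rt(tilt);w=np.r_[SEAT+x*PX+y*PY,z]-R1.apply([0,0,.022])
    print('turn',(np.degrees((R0.inv()*R1).as_rotvec())/5).round(2),'shift',(R0.inv().apply(w-t0)/.04).round(3))
if __name__=='__main__':
    s,R0,tip=now();print('t',s['time'],'tip press',press(tip).round(4),'F',s['ft_force'].round(1),'w',round(s['width'],4),'rotres',((Rt(40).inv()*R0).as_rotvec(degrees=True)).round(1))
    a=[float(v) for v in sys.argv[1:]]
    for i in range(0,len(a),4): rel(*a[i:i+4])
E
python3 go.py -.26 -.016 .25 0 -.26 -.016 .25 40
```

```text
t 0.1 tip press [0.018  0.5473 0.2218] F [ 0.5  0.3 -0.2] w 0.087 rotres [  37.6  -27.2 -103.3]
turn [-1.000e-02  1.000e-02  2.166e+01] shift [-11.19  -11.02   -0.689]
turn [-7.53  5.45 20.65] shift [-11.079 -11.355  -0.56 ]
```

Call:
drive_tool --series '[0,0,10,-6,-5.5,-0.7,-0.31,0,0,10,-6,-5.5,-0.7,-0.31,0,0,10,-6,-5.5,-0.7,-0.31,0,0,10,-6,-5.5,-0.7,-0.31,0,0,10,-6,-5.5,-0.7,-0.31,0,0,21.6,-11.2,-11,-0.7,-0.31,0,0,21.6,-11.2,-11,-0.7,-0.31,0,0,21.6,-11.2,-11,-0.7,-0.31,0,0,21.6,-11.2,-11,-0.7,-0.31,0,0,21.6,-11.2,-11,-0.7,-0.31]'

```text
time: 0.93
ee_pos: [0.4178, 0.1653, 0.2673]
eef_rot: [0.757, 0.653, 0.0, -0.0]
ft_force: [1.6, -0.1, 0.3]
width: 0.0325
grip_force: 0.0
```

```bash
python3 go.py -.26 -.016 .2 0 -.26 -.016 .2 40
```

```text
t 0.9333 tip press [-0.1634  0.1714  0.2453] F [ 1.6 -0.1  0.3] w 0.0325 rotres [ 12.7 -38.6 -34.8]
turn [-0.   -0.    7.26] shift [-4.721  2.344  1.132]
turn [-2.54  7.72  6.96] shift [-5.006  2.135  1.26 ]
```

Call:
drive_tool --series '[-2.5,7.7,7,-5,2.1,0.8,-0.31,-2.5,7.7,7,-5,2.1,0.8,-0.31,-2.5,7.7,7,-5,2.1,0.8,-0.31,-2.5,7.7,7,-5,2.1,0.8,-0.31,-2.5,7.7,7,-5,2.1,0.8,-0.31,-2.5,7.7,7,-5,2.1,0.8,-0.31,-2.5,7.7,7,-5,2.1,0.8,-0.31,-2.5,7.7,7,-5,2.1,0.8,-0.31,-2.5,7.7,7,-5,2.1,0.8,-0.31,-2.5,7.7,7,-5,2.1,0.8,-0.31]'

```text
time: 1.77
ee_pos: [0.4722, -0.0424, 0.2354]
eef_rot: [0.867, 0.363, 0.313, -0.133]
ft_force: [-0.2, 0.9, -0.2]
width: 0.0301
grip_force: 0.0
```

```bash
python3 go.py -.26 -.016 .15 40; python3 - <<'E'
from h import *
import cv2
print(telemetry.read_state()['joint_positions'].round(2))
print(get_calibration('wrist'));cv2.imwrite('pics/w1.png',camera('wrist')[:,:,::-1])
E
```

```text
t 1.7667 tip press [-0.2583 -0.0135  0.2185] F [-0.2  0.9 -0.2] w 0.0301 rotres [ 0.3 -0.2 -0.1]
turn [-0.06  0.04  0.02] shift [-1.13   0.064  1.288]
[-0.53 -0.33  0.84  2.2  -0.48  0.89 -0.21]
{'fovy': 65.70646984690485, 'cx': 257.08390060466127, 'cy': 187.9175581288795, 'xyz': array([ 0.45062966, -0.06760942,  0.38922895]), 'rotation': array([ 0.1951775 , -0.07782279, -0.37108753,  0.9045128 ])}
```

View pics/w1.png

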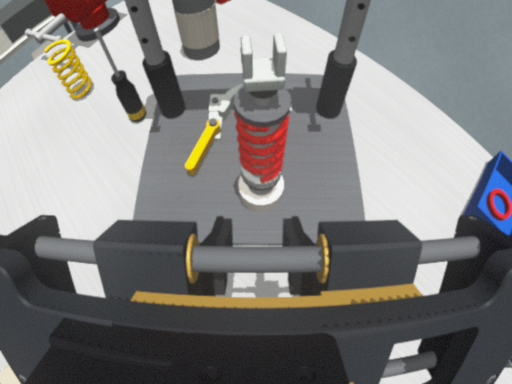

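The wrist view shows the cup at about (261,187), with its near bottom edge near row 207. The gate pin is at (212,123), the gate end at (193,165), and the post sleeves stand on either side.

```bash
cat >> h.py <<'E'
def wray(u,v,c=None):
    c=c or get_calibration('wrist'); f=192/np.tan(np.radians(c['fovy'])/2)
    x,y=u-c['cx'],v-c['cy'];q=np.hypot(x,y);t=q/f
    return c['xyz'],R.from_quat(c['rotation']).apply([np.sin(t)*x/q,-np.sin(t)*y/q,-np.cos(t)])
def wplane(u,v,z):
    o,d=wray(u,v);return o+d*(z-o[2])/d[2]
E
python3 - <<'E'
from go import *
import cv2
im=cv2.imread('pics/w1.png');h=cv2.cvtColor(im,cv2.COLOR_BGR2HSV)
m=((h[:,:,2]>150)&(h[:,:,1]<60)).astype(np.uint8)[160:212,225:300]
n,l,st,ce=cv2.connectedComponentsWithStats(m);k=1+st[1:,4].argmax();x0,y0,w,hh,a=st[k];print('cup bbox',x0+225,y0+160,w,hh,a)
u=x0+225+(w-1)/2;print('front bottom',press(wplane(u,y0+160+hh-1,.012)).round(4))
print('cup top ring ctr',press(wplane(u,186,.04)).round(4), 'edges',[press(wplane(p,188,.04)).round(4) for p in (x0+225,x0+225+w)])
print('hinge',press(wplane(212,123,.0355)).round(4),'end',press(wplane(191,165,.0345)).round(4))
print('plate L,R edges',[press(wplane(*p,.01)).round(4) for p in ((147,150),(357,150))])
E
```

```text
cup bbox 238 175 47 31 672
front bottom [-0.1604 -0.0195  0.012 ]
cup top ring ctr [-0.1448 -0.0192  0.04  ] edges [array([-0.1478,  0.0105,  0.04  ]), array([-0.1476, -0.0503,  0.04  ])]
hinge [-0.0399  0.0535  0.0355] end [-0.1107  0.0775  0.0345]
plate L,R edges [array([-0.0693,  0.1595,  0.01  ]), array([-0.0688, -0.1691,  0.01  ])]
```

Call:
drive_tool --series '[0,0,0,-1.4,0.2,2.3,-0.31,0,0,0,-1.4,0.2,2.3,-0.31,0,0,0,-1.4,0.2,2.3,-0.31,0,0,0,-1.4,0.2,2.3,-0.31,0,0,0,-1.4,0.2,2.3,-0.31]'

```text
time: 2.23
ee_pos: [0.4889, -0.0355, 0.1267]
eef_rot: [0.868, 0.365, 0.31, -0.132]
ft_force: [0.1, -0.3, 0.7]
width: 0.0302
grip_force: 0.0
```

```bash
python3 go.py -.22 -.0195 .1 40 -.22 -.0195 .021 40; python3 -c "
from h import *
print(telemetry.read_state()['joint_positions'].round(2))"
```

```text
t 2.2333 tip press [-0.2418 -0.0205  0.1097] F [ 0.1 -0.3  0.7] w 0.0302 rotres [ 0.4 -0.6 -0.3]
turn [-0.08  0.12  0.06] shift [ 0.262 -0.023  0.533]
turn [-0.08  0.12  0.06] shift [-0.991 -0.018  2.059]
[-0.81  0.01  1.23  2.29 -0.96  0.84  0.31]
```

Call:
drive_tool --series '[-0.1,0.1,0.1,-0.5,0,1,-0.31,-0.1,0.1,0.1,-0.5,0,1,-0.31,-0.1,0.1,0.1,-1,0,2.05,-0.31,-0.1,0.1,0.1,-1,0,2.05,-0.31,-0.1,0.1,0.1,-1,0,2.05,-0.31]'

```text
time: 2.65
ee_pos: [0.4974, -0.0285, 0.0541]
eef_rot: [0.871, 0.359, 0.307, -0.133]
ft_force: [0.1, -0.1, -0.3]
width: 0.0301
grip_force: 0.0
```

```bash
python3 go.py -.185 -.0195 .021 40 -.165 -.0195 .021 40; python3 -c "
from h import *
print(telemetry.read_state()['joint_positions'].round(2))"
```

```text
t 2.65 tip press [-0.2309 -0.0215  0.0371] F [ 0.1 -0.1 -0.3] w 0.0301 rotres [ 0.4 -0.8  0.6]
turn [-0.07  0.17 -0.12] shift [ 0.627 -0.054  1.036]
turn [-0.07  0.17 -0.12] shift [ 1.015 -0.056  1.352]
[-0.26  0.24  0.65  2.3  -1.26  0.81  0.57]
```

Call:
drive_tool --series '[-0.1,0.2,-0.1,0.6,-0.05,1,-0.31,-0.1,0.2,-0.1,0.6,-0.05,1,-0.31,-0.1,0.2,-0.1,0.6,-0.05,1,-0.31,-0.1,0.2,-0.1,0.6,-0.05,1,-0.31,-0.1,0.2,-0.1,0.6,-0.05,1,-0.31,-0.1,0.2,-0.1,0.6,-0.05,1,-0.31]'

```text
time: 3.15
ee_pos: [0.5276, 0.0026, 0.0401]
eef_rot: [0.868, 0.358, 0.319, -0.13]
ft_force: [0.6, -1.2, 0.3]
width: 0.0298
grip_force: 0.0
```

```bash
python3 go.py -.165 -.0185 .021 40 -.13 -.015 .021 40; python3 - <<'E'
from h import *
import cv2
print(telemetry.read_state()['joint_positions'].round(2))
cv2.imwrite('pics/w2.png',camera('wrist')[:,:,::-1])
E
```

```text
t 3.15 tip press [-0.1873 -0.0213  0.0233] F [ 0.6 -1.2  0.3] w 0.0298 rotres [-0.3  0.3  0.2]
turn [ 0.07 -0.06 -0.04] shift [ 0.39  -0.071  0.403]
turn [ 0.07 -0.06 -0.04] shift [ 1.057 -0.164  0.969]
[ 0.27  0.27 -0.01  2.26 -1.26  0.62  0.55]
```

View pics/w2.png

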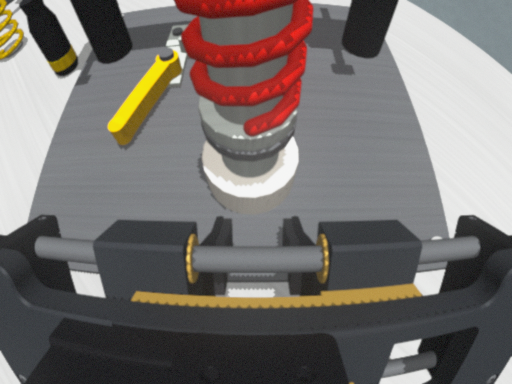

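The cup spans columns 202–298, so its centre is near column 250, slightly left of the fingers at about 258. I'll approach it slowly with a small correction to the left.

Call:
drive_tool --series '[0,0,0,0.08,-0.05,0.13,-0.31,0,0,0,0.16,-0.11,0.2,-0.31,0,0,0,0.24,-0.11,0.27,-0.31,0,0,0,0.32,-0.11,0.34,-0.31,0,0,0,0.39,-0.11,0.4,-0.31,0,0,0,0.46,-0.11,0.46,-0.31,0,0,0,0.53,-0.11,0.52,-0.31,0,0,0,0.6,-0.11,0.58,-0.31,0,0,0,0.67,-0.11,0.64,-0.31,0,0,0,0.67,-0.11,0.64,-0.31]'

```text
time: 4.03
ee_pos: [0.5499, 0.0311, 0.0362]
eef_rot: [0.868, 0.358, 0.318, -0.13]
ft_force: [-2.8, -3.0, 1.3]
width: 0.0299
grip_force: 2.0
```

```bash
cat > cup.py <<'E'
from go import *
import cv2
c=get_calibration('wrist');im=camera('wrist')[:,:,::-1];h=cv2.cvtColor(im,cv2.COLOR_BGR2HSV)
m=((h[:,:,2]>150)&(h[:,:,1]<50)).astype(np.uint8);m[225:]=0;m[:, :170]=0;m[:,340:]=0;m[:120]=0
n,l,st,ce=cv2.connectedComponentsWithStats(m);k=1+st[1:,4].argmax();x0,y0,w,hh,a=st[k]
row=np.where((l==k).sum(1)>0)[0];ext=[(np.ptp(np.where(l[v]==k)[0]),v) for v in row];v=max(ext)[1];xs=np.where(l[v]==k)[0]
f=192/np.tan(np.radians(c['fovy'])/2)
P=[press(wplane(p,v,.04)) for p in (xs.min(),xs.max()+1)]
print('cup bbox',x0,y0,w,hh,'row',v,'edges',P[0].round(4),P[1].round(4),'y',((P[0]+P[1])/2)[1].round(4))
E
python3 go.py -.11 -.012 .021 40 -.09 -.008 .021 40; python3 cup.py
```

```text
t 4.0333 tip press [-0.1513 -0.0171  0.0193] F [-2.8 -3.   1.3] w 0.0299 rotres [-0.4  0.1  0.3]
turn [ 0.07 -0.03 -0.06] shift [ 0.817 -0.132  0.633]
turn [ 0.07 -0.03 -0.06] shift [ 1.198 -0.236  0.955]
cup bbox 206 158 104 63 row 177 edges [-0.1239  0.0102  0.04  ] [-0.1244 -0.0491  0.04  ] y -0.0195
```

Call:
drive_tool --series '[0,0,0,0.085,-0.02,0.065,-0.31,0,0,0,0.17,-0.04,0.13,-0.31,0,0,0,0.255,-0.06,0.195,-0.31,0,0,0,0.34,-0.08,0.26,-0.31,0,0,0,0.425,-0.1,0.325,-0.31,0,0,0,0.51,-0.12,0.4,-0.31,0,0,0,0.6,-0.14,0.475,-0.31,0,0,0,0.69,-0.16,0.55,-0.31,0,0,0,0.78,-0.18,0.62,-0.31,0,0,0,0.87,-0.2,0.69,-0.31]'

```text
time: 4.92
ee_pos: [0.5755, 0.0695, 0.0374]
eef_rot: [0.868, 0.358, 0.318, -0.131]
ft_force: [-1.2, -2.1, -3.9]
width: 0.0299
grip_force: 1.8
```

```bash
python3 go.py -.07 0 .021 40 ; python3 cup.py
```

```text
t 4.9167 tip press [-0.1061 -0.0082  0.0206] F [-1.2 -2.1 -3.9] w 0.0299 rotres [-0.3  0.2  0.3]
turn [ 0.05 -0.04 -0.06] shift [ 0.696 -0.208  0.574]
cup bbox 207 159 103 63 row 179 edges [-0.0782  0.019   0.04  ] [-0.0786 -0.0401  0.04  ] y -0.0106
```

Call:
drive_tool --series '[0,0,0,0.08,-0.03,0.065,-0.31,0,0,0,0.16,-0.06,0.13,-0.31,0,0,0,0.24,-0.09,0.2,-0.31,0,0,0,0.32,-0.12,0.265,-0.31,0,0,0,0.4,-0.15,0.33,-0.31,0,0,0,0.48,-0.18,0.395,-0.31,0,0,0,0.56,-0.21,0.46,-0.31,0,0,0,0.64,-0.23,0.53,-0.31,0,0,0,0.7,-0.23,0.575,-0.31]'

```text
time: 5.72
ee_pos: [0.5947, 0.1018, 0.0381]
eef_rot: [0.868, 0.358, 0.318, -0.131]
ft_force: [-3.3, -3.3, -1.6]
width: 0.0303
grip_force: 1.9
```

```bash
python3 go.py -.034 0 .021 40 ; python3 cup.py; python3 -c "
import cv2
from h import camera
cv2.imwrite('pics/w3.png',cv2.resize(camera('wrist')[0:230,100:420,::-1],None,fx=2.4,fy=2.4,interpolation=2))"
```

```text
t 5.7167 tip press [-0.0696  0.0009  0.0213] F [-3.3 -3.3 -1.6] w 0.0303 rotres [-0.2  0.2  0.3]
turn [ 0.05 -0.04 -0.05] shift [0.677 0.02  0.579]
cup bbox 207 159 103 64 row 180 edges [-0.0425  0.0279  0.04  ] [-0.0429 -0.0314  0.04  ] y -0.0018
```

View pics/w3.png

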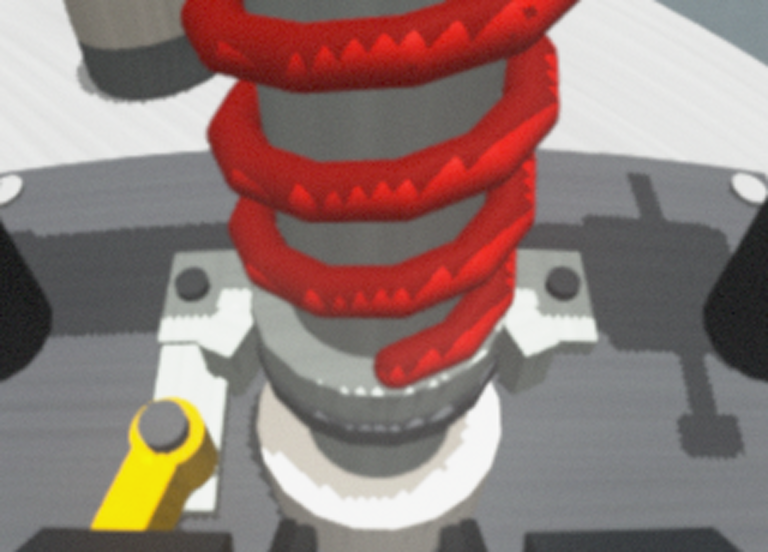

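The seat's bolts are at crop columns 192 and 563 (mid 377). The cup spans 257–502 (mid 379), so it is centred and I can push straight in.

Call:
drive_tool --series '[0,0,0,0.08,0,0.068,-0.31,0,0,0,0.16,0,0.135,-0.31,0,0,0,0.24,0,0.2,-0.31,0,0,0,0.32,0,0.27,-0.31,0,0,0,0.4,0,0.34,-0.31,0,0,0,0.48,0,0.405,-0.31,0,0,0,0.56,0,0.475,-0.31]'

```text
time: 6.4
ee_pos: [0.6158, 0.122, 0.038]
eef_rot: [0.868, 0.358, 0.318, -0.131]
ft_force: [-3.7, -3.1, -0.4]
width: 0.0301
grip_force: 2.5
```

```bash
python3 go.py -.034 0 .021 40 -.03 0 .021 40 ; python3 cup.py
```

```text
t 6.4 tip press [-0.0404  0.0002  0.0212] F [-3.7 -3.1 -0.4] w 0.0301 rotres [-0.3  0.2  0.3]
turn [ 0.06 -0.04 -0.06] shift [0.121 0.007 0.109]
turn [ 0.06 -0.04 -0.06] shift [0.197 0.006 0.173]
cup bbox 207 132 133 91 row 176 edges [-0.0104  0.0276  0.04  ] [-0.0108 -0.0503  0.04  ] y -0.0114
```

Call:
drive_tool --series '[0,0,0,0.038,0,0.033,-0.31,0,0,0,0.076,0,0.066,-0.31,0,0,0,0.114,0,0.1,-0.31,0,0,0,0.133,0,0.116,-0.31,0,0,0,0.133,0,0.116,-0.31]'

```text
time: 6.87
ee_pos: [0.6206, 0.1268, 0.038]
eef_rot: [0.868, 0.358, 0.318, -0.131]
ft_force: [-2.0, -2.4, -1.1]
width: 0.03
grip_force: 2.0
```

Call:
drive_tool --series '[0,0,0,0.02,0,0.017,-0.31,0,0,0,0.04,0,0.034,-0.31,0,0,0,0.04,0,0.034,-0.31]'

```text
time: 7.12
ee_pos: [0.6221, 0.1281, 0.038]
eef_rot: [0.868, 0.358, 0.318, -0.131]
ft_force: [-2.9, -2.7, -1.1]
width: 0.0301
grip_force: 2.3
```

Still sliding at about 4 N, so I'll keep going in 1 mm steps until it meets the seat.

Call:
drive_tool --series '[0,0,0,0.02,0,0.017,-0.31,0,0,0,0.04,0,0.034,-0.31,0,0,0,0.04,0,0.034,-0.31]'

```text
time: 7.37
ee_pos: [0.6236, 0.1296, 0.038]
eef_rot: [0.868, 0.358, 0.318, -0.131]
ft_force: [-2.9, -2.9, -0.4]
width: 0.0305
grip_force: 2.3
```

Call:
drive_tool --series '[0,0,0,0.02,0,0.017,-0.31,0,0,0,0.04,0,0.034,-0.31,0,0,0,0.04,0,0.034,-0.31]'

```text
time: 7.62
ee_pos: [0.6248, 0.1307, 0.0377]
eef_rot: [0.868, 0.358, 0.318, -0.131]
ft_force: [-6.1, -5.0, 1.0]
width: 0.0302
grip_force: 3.7
```

```bash
python3 go.py; python3 -c "
import cv2
from h import camera
cv2.imwrite('pics/w4.png',cv2.resize(camera('wrist')[60:230,150:370,::-1],None,fx=3.5,fy=3.5,interpolation=2))"
```

```text
t 7.6167 tip press [-0.0279 -0.      0.0209] F [-6.1 -5.   1. ] w 0.0302 rotres [-0.3  0.2  0.3]
```

View pics/w4.png

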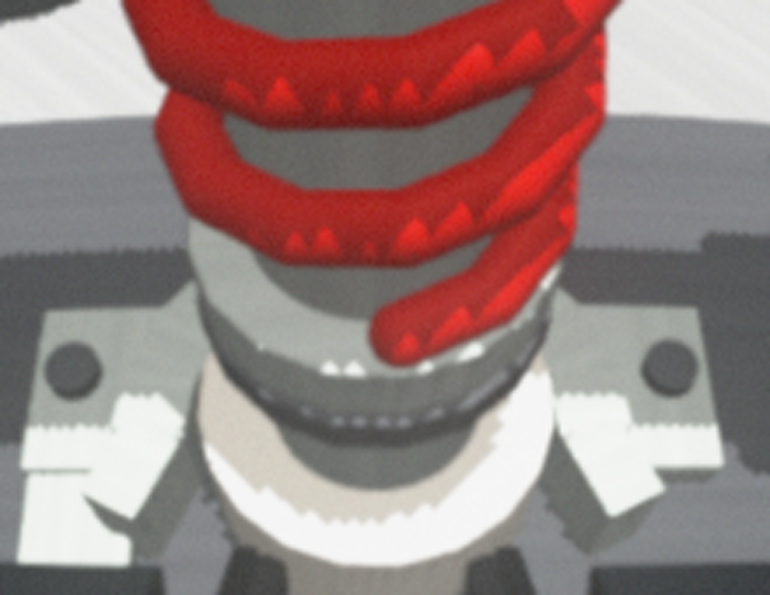

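The cup sits centred between the seat ends and the force is rising to about 8 N. One more small push will confirm that it has reached the wall.

Call:
drive_tool --series '[0,0,0,0.02,0,0.017,-0.31,0,0,0,0.04,0,0.034,-0.31,0,0,0,0.04,0,0.034,-0.31]'

```text
time: 7.92
ee_pos: [0.6256, 0.131, 0.0373]
eef_rot: [0.869, 0.357, 0.317, -0.13]
ft_force: [-15.9, -10.5, 8.8]
width: 0.0299
grip_force: 9.0
```

Call:
drive_tool --series '[0,0,0,-0.1,0,-0.08,-0.31,0,0,0,-0.4,0,-0.34,-0.31,0,0,0,-0.9,0,-0.76,-0.31,0,0,0,-1.5,0,-1.26,-0.6,0,0,0,-1.8,0,-1.5,-1,0,0,0,-1.8,0,-1.5,-1]'

```text
time: 8.42
ee_pos: [0.5588, 0.064, 0.0372]
eef_rot: [0.869, 0.357, 0.318, -0.13]
ft_force: [-0.5, -0.3, -0.1]
width: 0.0174
grip_force: 0.0
```

```bash
python3 go.py -.13 0 .08 40 -.13 .12 .08 40 -.13 .12 .027 40; python3 -c "
import cv2
from h import *
print(telemetry.read_state()['joint_positions'].round(2))
cv2.imwrite('pics/w5.png',camera('wrist')[:,:,::-1])"
```

```text
t 8.4167 tip press [-0.1217 -0.0003  0.0204] F [-0.5 -0.3 -0.1] w 0.0174 rotres [-0.4  0.2  0.4]
turn [ 0.08 -0.04 -0.08] shift [ 0.804  0.    -1.272]
turn [ 0.08 -0.04 -0.08] shift [ 0.782 -2.999 -1.294]
turn [ 0.08 -0.04 -0.08] shift [-0.073 -3.001 -0.282]
[ 0.4   0.31 -0.33  2.21 -1.24  0.45  0.42]
```

View pics/w5.png

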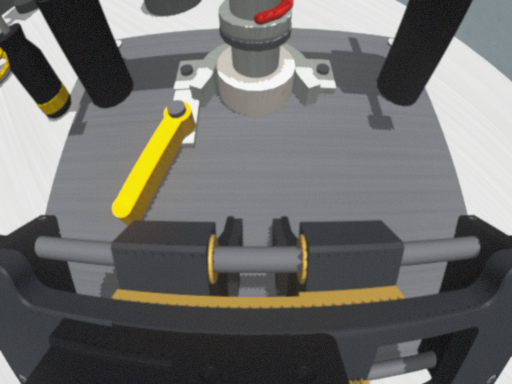

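The cup is seated between the horseshoe arms. The gate is still open, with its end at (122,210) and its pin at (178,108). I'll lift clear and cross to the gate's left side.

Call:
drive_tool --series '[0,0,0,0.5,0,-0.8,-1,0,0,0,0.8,0,-1.27,-1,0,0,0,0.8,-0.8,-1.27,-1,0,0,0,1,-1.6,-1.1,-1,0,0,0,1.2,-2.4,-0.9,-1,0,0,0,1.3,-3.2,-0.8,-1,0,0,0,1.3,-3.2,-0.8,-1,0,0,0,1.3,-3.2,-0.8,-1]'

```text
time: 9.13
ee_pos: [0.4828, 0.1739, 0.0961]
eef_rot: [0.867, 0.36, 0.318, -0.131]
ft_force: [0.7, -0.3, 0.8]
width: 0.0006
grip_force: 0.0
```

```bash
python3 go.py -.1 .125 .025 40; python3 - <<'E'
from go import *
print(telemetry.read_state()['joint_positions'].round(2))
E
```

```text
t 9.1333 tip press [-0.0973  0.1312  0.0793] F [ 0.7 -0.3  0.8] w 0.0006 rotres [-0.1  0.3  0. ]
turn [ 0.03 -0.06 -0.  ] shift [-0.928  0.154  0.992]
[ 0.24  0.01 -0.44  2.38 -1.23  0.38  0.1 ]
```

Call:
drive_tool --series '[0,0,0,-0.45,0,0.5,-1,0,0,0,-0.9,0,1,-1,0,0,0,-0.9,0,1,-1,0,0,0,-0.9,0,1,-1]'

```text
time: 9.47
ee_pos: [0.4791, 0.1667, 0.0397]
eef_rot: [0.872, 0.361, 0.307, -0.127]
ft_force: [-1.1, -1.3, -1.9]
width: 0.0006
grip_force: 0.0
```

```bash
python3 go.py -.083 .096 .025 40  -.0955 .076 .025 40 -.1 .056 .025 40 -.096 .032 .025 40 -.08 .011 .025 40 -.0548 -.001 .025 40;python3 -c "
from h import *
print(telemetry.read_state()['joint_positions'].round(2))"
```

```text
t 9.4667 tip press [-0.1054  0.1288  0.0226] F [-1.1 -1.3 -1.9] w 0.0006 rotres [-0.1 -1.2  0.2]
turn [ 0.03  0.25 -0.03] shift [0.466 0.819 0.305]
turn [ 0.03  0.25 -0.03] shift [0.223 1.32  0.111]
turn [ 0.03  0.25 -0.03] shift [0.137 1.82  0.041]
turn [ 0.03  0.25 -0.03] shift [0.217 2.42  0.105]
turn [ 0.03  0.25 -0.03] shift [0.53  2.944 0.357]
turn [ 0.03  0.25 -0.03] shift [1.022 3.241 0.752]
[ 0.76  0.25 -0.98  2.38 -1.24  0.19  0.26]
```

Call:
drive_tool --series '[0,0.2,0,0.25,0.4,0.15,-1,0,0.2,0,0.47,0.8,0.3,-1,0,0.2,0,0.35,1.07,0.2,-1,0,0.2,0,0.22,1.32,0.11,-1,0,0.2,0,0.17,1.57,0.07,-1,0,0.2,0,0.14,1.82,0.04,-1,0,0.2,0,0.16,2.12,0.07,-1,0,0.2,0,0.22,2.42,0.1,-1,0,0.2,0,0.22,2.42,0.1,-1]'

```text
time: 10.22
ee_pos: [0.555, 0.1024, 0.0421]
eef_rot: [0.87, 0.359, 0.314, -0.129]
ft_force: [0.1, 1.1, 0.1]
width: 0.0007
grip_force: 0.0
```

```bash
python3 go.py -.08 .011 .025 40 -.0548 -.001 .025 40 -.05 -.001 .025 40;python3 -c "
from h import *
import cv2
cv2.imwrite('pics/w6.png',camera('wrist')[:,:,::-1])"
```

```text
t 10.2167 tip press [-0.0973  0.0296  0.0252] F [0.1 1.1 0.1] w 0.0007 rotres [-0.3 -0.3  0.2]
turn [ 0.06  0.07 -0.05] shift [0.329 0.464 0.282]
turn [ 0.06  0.07 -0.05] shift [0.815 0.76  0.685]
turn [ 0.06  0.07 -0.05] shift [0.908 0.76  0.762]
```

View pics/w6.png

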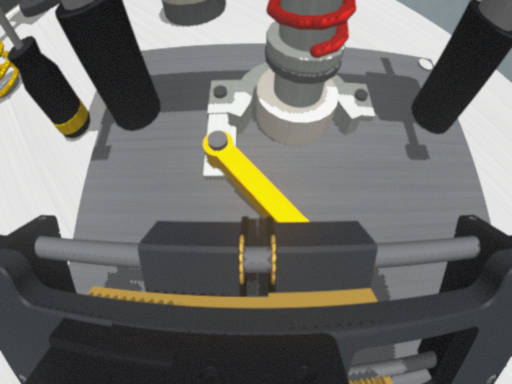

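The gate has swung past the front. It now runs from its pin at (218,141) to about (300,218), with the fingers behind it and the cup seated. I'll continue the arc to shut.

Call:
drive_tool --series '[0,0,0,0.16,0.23,0.14,-1,0,0,0,0.33,0.46,0.28,-1,0,0,0,0.49,0.56,0.41,-1,0,0,0,0.65,0.66,0.55,-1,0,0,0,0.74,0.72,0.62,-1,0,0,0,0.81,0.76,0.68,-1,0,0,0,0.81,0.76,0.68,-1]'

```text
time: 10.85
ee_pos: [0.6044, 0.1135, 0.0415]
eef_rot: [0.869, 0.36, 0.313, -0.13]
ft_force: [-0.2, -0.5, 0.7]
width: 0.0005
grip_force: 0.1
```

Call:
drive_tool --series '[0,0,0,0.02,0,0.017,-1,0,0,0,0.04,0,0.034,-1,0,0,0,0.04,0,0.034,-1]'

```text
time: 11.1
ee_pos: [0.6052, 0.114, 0.0411]
eef_rot: [0.869, 0.36, 0.313, -0.13]
ft_force: [-4.8, -4.0, 3.8]
width: 0.0002
grip_force: 3.1
```

Call:
drive_tool --series '[0,0,0,0.02,0,0.017,-1,0,0,0,0.04,0,0.034,-1,0,0,0,0.04,0,0.034,-1]'

```text
time: 11.35
ee_pos: [0.6059, 0.1145, 0.0406]
eef_rot: [0.87, 0.36, 0.312, -0.13]
ft_force: [-18.6, -11.6, 15.6]
width: -0.0001
grip_force: 10.7
```

The force has risen sharply, so the gate is against its stop. I'll back off straight and look.

Call:
drive_tool --series '[0,0,0,-0.1,0,-0.08,-1,0,0,0,-0.4,0,-0.34,-1,0,0,0,-0.9,0,-0.76,-1,0,0,0,-1.5,0,-1.26,-1,0,0,0,-1.5,0,-1.7,-1,0,0,0,-1.5,0,-1.7,-1]'

```text
time: 11.85
ee_pos: [0.5433, 0.0495, 0.0562]
eef_rot: [0.87, 0.358, 0.313, -0.129]
ft_force: [1.6, -0.5, -0.1]
width: 0.0004
grip_force: 0.0
```

```bash
python3 go.py;python3 -c "
from h import *
import cv2
cv2.imwrite('pics/w7.png',cv2.resize(camera('wrist')[0:230,100:420,::-1],None,fx=2.4,fy=2.4,interpolation=2))"
```

```text
t 11.85 tip press [-0.1431  0.0006  0.0392] F [ 1.6 -0.5 -0.1] w 0.0004 rotres [-0.3 -0.4  0.3]
```

View pics/w7.png

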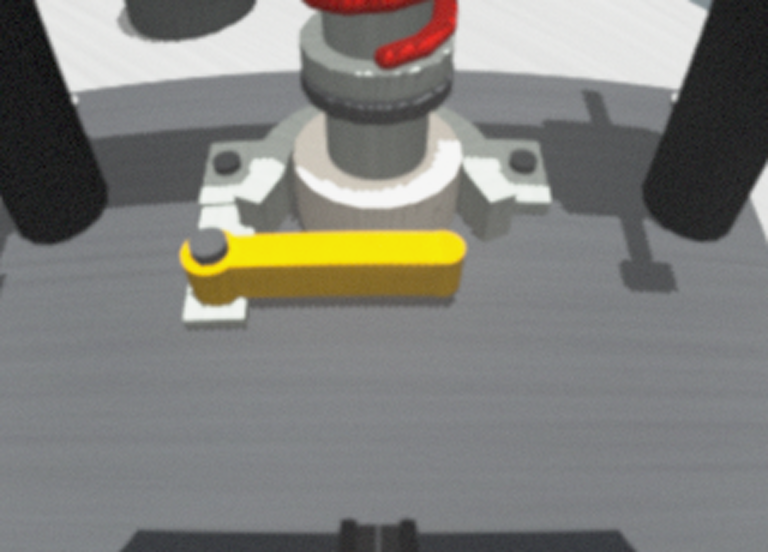

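The gate lies straight across the front of the seated cup, from its pin at (208,245) to its end at (455,247), and nothing touches the arm. I'll hand the job in.

```bash
python3 -c "
from h import *
print(r.close_job())"
```

```text
the job is handed in; nothing more can be done
None
```

I pushed the shock absorber upright into the horseshoe seat and shut the gate to its stop. I handed the job in at about 12 s with the arm clear of everything; the interface returned no verdict, so whether it passed is not confirmed.

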